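Open the spring-lid glass sample case

ROBOT

A 7-joint arm with a two-finger parallel gripper is mounted at the origin on the work surface. World frame = base frame: x ahead of the robot, y to its left, z up, the work surface at z = 0. Lengths are in m, angles in degrees, forces in N, time in s.
With the tool pointing down it reaches from about 0.35 to 0.9 m from the base axis. Payload 8.1 kg.
Tool frame: the origin (TCP) lies between the finger pads; the fingertips stand 14 mm ahead of it and the grasp point (between the pads) lies 5 mm behind it (manip.tips_ahead is the distance from the TCP to the fingertips, in m); z points along the fingers, y is the line along which they close (so a half turn about z gives the same grasp; the last joint's range is limited). The gripper opens to 85 mm and grips with 20 to 120 N. Pads are 22 mm wide; open, the fingers measure 114 mm over their backs; the gripper's body (76 mm by 85 mm) begins 54 mm behind the grasp point. The pads swing forward as they close: fully open they stand 13 mm farther back than shut.
Start: joints at [-76.753, 24.895, 1.432, 90.138, -0.665, 64.973, -4.303], TCP at [0.205, 0.591, 0.245] pointing down, gripper open.
Joint ranges: [-149.89, 149.89], [-25.12, 119.58], [-72.63, 75.52], [4.76, 147.25], [-75.54, 255.54], [6.69, 114.76], [-157.13, 157.13]. Speed limits (degrees/s): [127.2, 127.2, 172.46, 172.46, 180, 180, 180].

INTERFACE

Orientations are given as a 3x3 rotation matrix whose columns are the frame's x, y, z axes.
In Python, from station import manip gives the robot as it stands.
- The arm moves only by the tool apply_moves, never from a script. Its argument "steps" is a list of rows, each a list of 3 entries, a list of its own where there are three numbers: the turn, a rotation vector about the tool's x, y, z in rad, then the shift along the tool's x, y, z in mm, then the opening in per cent of the stroke, from 0 (shut) to 100 (fully open). A call has 1 to 8 rows; each row shifts and turns the commanded pose from where the row before left it, along the tool's axes as they then stand; what a row does not reach is not made up. A row lasts 1/8 s, in which the tool goes at most 62.5 mm and 10.7 degrees, less where a joint would pass 70% of its speed; a pose out of reach is approached as far as the arm can. A call with a gripper value outside its range is refused whole. The fingers move at their own pace and stop on an object; "squeeze" is the grip in N (left out, the last holds). Time passes only in rows, so rows that do not move let the fingers close. It gives the time, the measured TCP pose, the force, the opening and the grip force at its end, in the units of the state.
- manip.sense(): the state, without advancing time (a new reading comes with each control period).
- manip.camera(name): name is "scene" or "top" or "wrist"; returns a dict with "img" (384x512x3 uint8, red, green, blue), "z_map" (384x512 float32, m along the optical axis (not along the pixel's ray), 0 where there is no reading), "fx", "fy", "cx", "cy" (pixels), "world_to_cam" (4x4, takes a point from world to camera coordinates). Camera axes: x right, y down, z forward; pixel columns grow to the right and rows downward; lengths in m; the calibration is good to about 2 mm. A picture is of the moment at which its call begins.
- manip.close_job(): hands the job in; it is judged then, once.
The state is a dict: "time_s": time; "q": joint angles; "qd": joint speeds; "effort": joint torques, N m; "tool_pos": TCP position; "orientation": TCP orientation; "ft_force": force on the tool from outside, world axes, zero at the start; "wrist_torque": the same for the moment, N m; "gripper_width": finger opening in m; "gripper_force": force on a finger pad.
Only numpy, scipy, OpenCV 4.12 (cv2) and the standard library are available. Lean on these libraries where they do the work, as an engineer would, in place of code of your own. Each camera call takes 0.05 s, during which the arm holds its last target. There are 200 camera calls.

TASK

Open the wider of the two glass-sample cases: press down the release tab at its front so that the lid springs up, then push the lid with the fingertips back over until it is fully open and stays there by itself. Work gently and grip nothing; leave the narrower case shut and everything else on the table where it is.

Things in the scene. Friction and masses are not known exactly. Their poses are not given: they have to be found in the camera images.
- wide_case: the WIDER of two closed sample cases of the same make (black body, aluminium lid, steel tab), screwed to the table: 170 mm wide (its y), 110 mm deep (its x), lid top 53 mm above the table. Origin at the centre of its underside on the table; its x axis points from the tab at the front to the hinge at the back, z up.
- wide_lid (a joint): angle of its lid about the hinge, rad: 0 shut, grows as it opens, stop at 1.9 (leaning back past upright). Held shut by the tab's catch; once released, springs under it lift it, damped, in under 1 s to about 0.85 and stop there; from there it must be pushed, against its weight (0.18 kg) and the damping (about 0.1 N m s/rad). It must be pushed past upright (1.57); beyond about 1.7 it sinks back to the stop by its own weight and stays.
- wide_tab (a joint): angle of its release tab, rad: 0 at rest, grows as the pad is pressed down, stop at 0.38. The catch lets go of the lid at about 0.2 (pad pressed about 6 mm, about 4 N at the pad); the stop is about 12 mm down at the pad point and takes about 6 N. It springs back when let go.
- wide_pad (a point): the point to press on the wider case's tab: on the top face of its flat pad, 36 mm above the table at rest and 94 mm in front of the case's centre. The pad is 40 mm long (case x) by 36 mm wide (case y), juts out forwards from the case front and goes down when pressed; between pad and lid stands the catch, 22 mm behind this point, its top 58 mm above the table.
- wide_lip (a point): tip of the small lip (30 mm wide, 5 mm thick) in the middle of the wider lid's front edge, 118 mm from the hinge axis; moves with the lid. Raised at 0.85 rad it is about 136 mm above the table. A fingertip in front of and under it can push it back and up round the hinge.
- wide_hinge (a point): middle of the wider case's lid hinge axis (along the case's y), 47 mm above the table, at the back edge of the case.
- narrow_case: the NARROWER of two closed sample cases of the same make (black body, aluminium lid, steel tab), screwed to the table: 100 mm wide (its y), 110 mm deep (its x), lid top 53 mm above the table. Origin at the centre of its underside on the table; its x axis points from the tab at the front to the hinge at the back, z up.
- narrow_lid (a joint): angle of its lid about the hinge, rad: 0 shut, grows as it opens, stop at 1.9 (leaning back past upright). To be left shut.
- narrow_tab (a joint): angle of its release tab, rad: 0 at rest, grows as the pad is pressed down, stop at 0.38. To be left alone; its pad is like the other's.
- paperweight: loose bystander, to be left alone: small amber glass paperweight, 54 mm across, 35 mm high, among the cases; origin at the centre of its underside
- finial: loose bystander, to be left alone: small blue glass lamp finial standing on its foot, 36 mm across, 70 mm high; origin at the centre of its underside
- eraser: loose bystander, to be left alone: white eraser, 50 x 22 x 13 mm; origin at the centre of its underside
- tape: loose bystander, to be left alone: roll of tape lying flat, 84 mm across, 24 mm high; origin at the centre of its underside
- ink: loose bystander, to be left alone: ink jar, 48 mm across, 65 mm high; origin at the centre of its underside
- ruler: loose bystander, to be left alone: steel ruler lying flat, 30 x 200 x 5 mm; origin at the centre of its underside
- pencil: loose bystander, to be left alone: yellow pencil lying flat, 164 mm long, 8 mm thick; origin at the centre of its underside (of the wooden part)
- marker_jar: loose bystander, to be left alone: glass jar of markers, 72 mm across, about 150 mm high with the markers; origin at the centre of its underside

How it is judged:
By the outcome, as a careful person would: the job done as asked, in the order asked, and still so for the second after the job is handed in, with the robot touching nothing.
It also fails if it takes over 48 s, if anything falls off the work surface, if the arm or the gripper's body presses on something with over 40 N, if the wrist force passes 120 N, or if a joint passes its speed limit or range.

## Working session

There is one attempt and no reset: what is moved stays moved. The work goes in short steps, Python scripts to look and compute and a tool call to move; the robot and the scene stay as the last step left them, time stands still between calls to the robot, and variables do not carry over. Pictures are saved under pics/ and viewed, at most 10 in all, crops included, and the job is handed in when it is done.

Besides the shell and the picture viewer there is one more tool, called by a JSON object that holds its "method" and its "body". apply_moves: Moves the arm, as the interface text tells. Its arguments: {"type":"object","properties":{"steps":{"type":"array"},"squeeze":{"type":"number"}},"required":["steps"]}

```bash
mkdir -p pics; cat > h.py <<'E'
import numpy as np, cv2
from station import manip
def shot(cam,name):
    c=manip.camera(cam); cv2.imwrite(f'pics/{name}.png',c['img'][:,:,::-1]); 
    np.savez(f'{name}.npz',**c); return c
def load(name): return dict(np.load(f'{name}.npz'))
def cloud(c):
    z=c['z_map']; v,u=np.indices(z.shape)
    P=np.stack([(u-c['cx'])/c['fx']*z,(v-c['cy'])/c['fy']*z,z,np.ones_like(z)],-1)
    W=P@np.linalg.inv(c['world_to_cam']).T
    W[z==0]=np.nan
    return W[...,:3]
E
python3 - <<'E'
from h import *
for n in ('top','scene'):
    c=shot(n,n+'0'); print(c['fx'],np.linalg.inv(c['world_to_cam'])[:3].round(3).tolist())
s=manip.sense(); print(s['time_s'],s['tool_pos'],np.round(s['orientation'],3).tolist(),s['gripper_width'])
a=cv2.imread('pics/top0.png')
cv2.imwrite('pics/top0b.png',cv2.resize(a,(800,600),interpolation=cv2.INTER_CUBIC))
E
```

```text
488.0937306051727 [[0.026, -0.987, 0.158, 0.423], [-1.0, -0.027, -0.008, 0.005], [0.013, -0.157, -0.987, 1.353]]
366.3699353556538 [[0.487, 0.565, -0.666, 1.251], [0.873, -0.313, 0.373, -0.357], [0.002, -0.764, -0.645, 0.684]]
0.1 [0.2046657  0.59010478 0.24462301] [[-0.945, 0.328, -0.0], [0.328, 0.945, -0.001], [-0.0, -0.001, -1.0]] 0.08553636035706168
```

View pics/top0b.png

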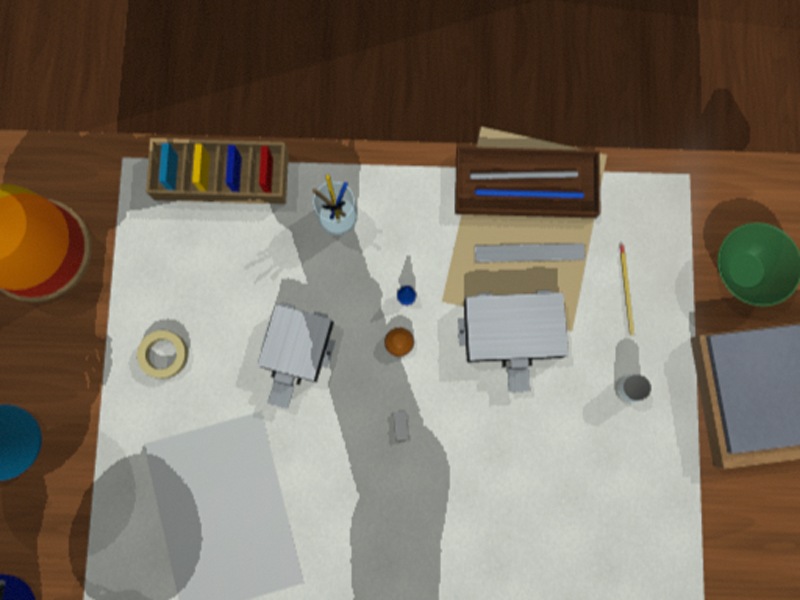

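View pics/scene0.png

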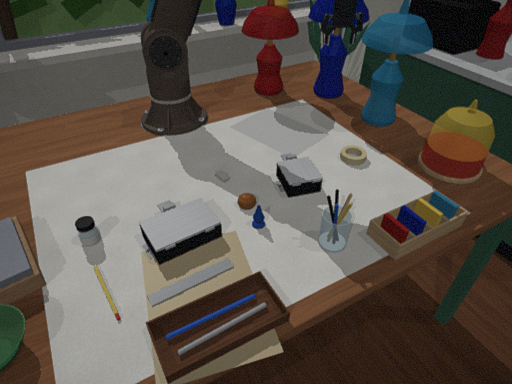

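The wide case is on the right of the top view: lid about (515,327) and tab (518,377) in the enlarged picture. Its front faces the robot. The narrow case is at (297,343). The ruler lies behind the wide case, and the finial and paperweight are to its left.

```bash
python3 - <<'E'
from h import *
c=load('top0'); W=cloud(c); s=512/800
print('lid ctr',W[int(327*s),int(515*s)],'pad',W[int(383*s),int(518*s)])
m=np.zeros(W.shape[:2],bool); m[int(270*s):int(400*s),int(440*s):int(585*s)]=1
m&=(W[...,2]>0.049)&(W[...,2]<0.062)
m=cv2.morphologyEx(m.astype(np.uint8),cv2.MORPH_OPEN,np.ones((9,9)))>0
r=cv2.minAreaRect((W[m][:,:2]*1000).astype(np.float32)); print(r, np.median(W[m][:,2]))
b=cv2.boxPoints(r); print(b)
m2=np.zeros(W.shape[:2],bool); m2[int(362*s):int(400*s),int(500*s):int(540*s)]=1
m2&=(W[...,2]>0.025)&(W[...,2]<0.046); print('padpts',np.median(W[m2],0),W[m2].min(0),W[m2].max(0))
a=cv2.imread('pics/top0.png')[160:265,260:430]; cv2.imwrite('pics/crop.png',cv2.resize(a,None,fx=4.7,fy=4.7,interpolation=cv2.INTER_CUBIC))
for n,(u,v) in dict(finial=(406,295),pw=(399,342),ink=(637,387)).items(): print(n,W[int(v*s),int(u*s)])
E
```

```text
lid ctr [ 0.59679969 -0.19139862  0.05434683] pad [ 0.50183607 -0.20040118  0.03280492]
((0.0, 0.0), (0.0, 0.0), 0.0) nan
[[0. 0.]
 [0. 0.]
 [0. 0.]
 [0. 0.]]
padpts [ 0.50950989 -0.20233921  0.03502645] [ 0.48785852 -0.22453072  0.0270568 ] [ 0.54045975 -0.17534259  0.04369831]
finial [ 0.64888445 -0.00189504  0.05397584]
pw [0.56964018 0.00670831 0.03187831]
ink [ 0.50000163 -0.39657255  0.06372304]
  return _methods._mean(a, axis=axis, dtype=dtype,
  ret = ret.dtype.type(ret / rcount)
```

View pics/crop.png

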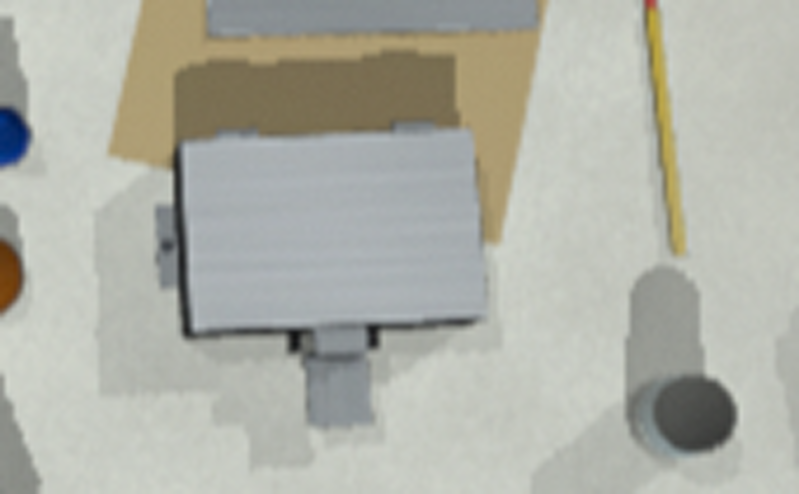

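The crop shows the lid corners at (180,142), (470,130), (487,318) and (190,333). The pad spans about (307..372, 357..427), with the catch just behind it at about (340,340).

```bash
cat >> h.py <<'E'
def ray(c,u,v,z):
    T=np.linalg.inv(c['world_to_cam']); d=T[:3,:3]@[(u-c['cx'])/c['fx'],(v-c['cy'])/c['fy'],1]; o=T[:3,3]
    return o+d*(z-o[2])/d[2]
E
python3 - <<'E'
from h import *
c=load('top0')
f=lambda u,v,z:ray(c,260+(u+.5)/4.7-.5,160+(v+.5)/4.7-.5,z)
L=np.array([f(*p,.053) for p in [(180,142),(470,130),(487,318),(190,333)]])
P=np.array([f(*p,.035) for p in [(308,358),(370,356),(373,425),(310,428)]])
print(L.round(4),L.mean(0)); print(P.round(4),P.mean(0))
w=(L[0]-L[1]+L[3]-L[2]); d=(L[0]+L[1]-L[2]-L[3])
print('yaw from width',np.degrees(np.arctan2(-w[0],w[1])),'depth',np.degrees(np.arctan2(d[1],d[0])),np.linalg.norm(w)/2,np.linalg.norm(d)/2)
a=L.mean(0)-P.mean(0); print(np.degrees(np.arctan2(a[1],a[0])),np.linalg.norm(a))
W=cloud(c); s=W[190:225,305:360].reshape(-1,3); print(np.nanmedian(s,0),np.nanpercentile(s[:,2],[5,95]))
E
```

```text
[[ 0.647  -0.1072  0.053 ]
 [ 0.6587 -0.2745  0.053 ]
 [ 0.5502 -0.2835  0.053 ]
 [ 0.5371 -0.1144  0.053 ]] [ 0.59823993 -0.19489121  0.053     ]
[[ 0.5261 -0.1841  0.035 ]
 [ 0.5282 -0.2198  0.035 ]
 [ 0.4888 -0.2216  0.035 ]
 [ 0.4861 -0.1855  0.035 ]] [ 0.50731341 -0.20274864  0.035     ]
yaw from width 4.204334400772269 depth 4.234745727786947 0.16866322624735222 0.10945872112525225
4.938956445347764 0.09302349570928757
[ 0.60251135 -0.19954709  0.05208832] [0.04794425 0.05640905]
```

```bash
cat >> h.py <<'E'
from scipy.spatial.transform import Rotation as Ro
C=np.array([0.5982,-0.195,0]); YAW=np.radians(4.3)
Rc=Ro.from_euler('z',YAW).as_matrix()
def toolR(tilt):  # tool x along case x, z down then tilted forward
    return Rc@np.diag([1.,-1,-1])@Ro.from_rotvec([0,np.radians(tilt),0]).as_matrix()
def tip_case(s=None):
    s=s or manip.sense(); return Rc.T@(s['tool_pos']+manip.tips_ahead*s['orientation'][:,2]-C)*1000
def plan(tip,tilt,n,op=0):
    "rows to bring the fingertip centre to case-frame tip (mm)"
    s=manip.sense(); p=np.array(s['tool_pos']); R=np.array(s['orientation']); G=toolR(tilt)
    g=C+Rc@(np.array(tip)/1000)-manip.tips_ahead*G[:,2]
    for k in range(n,0,-1):
        rv=np.round(Ro.from_matrix(R.T@G).as_rotvec()/k,3); d=np.round(R.T@(g-p)*1000/k)
        print([rv.tolist(),d.astype(int).tolist(),op])
        p=p+R@d/1000; R=R@Ro.from_rotvec(rv).as_matrix()
def st():
    s=manip.sense(); print('t',s['time_s'],'tip',tip_case(s).round(1),'F',np.round(s['ft_force'],1),'q',np.round(s['q'],0),'w',round(s['gripper_width'],4),'tilt',np.degrees(np.arccos(-s['orientation'][2,2])).round(1))
E
python3 - <<'E'
from h import *
print(manip.tips_ahead); st(); plan([-97,0,150],0,24)
E
```

```text
0.014
t 0.1 tip [-333.6  812.4  230.6] F [-0.4 -0.1 -0.9] q [-77.  25.   1.  90.  -1.  65.  -4.] w 0.0855 tilt 0.1
[[-0.0, 0.0, 0.114], [-23, -27, 3], 0]
[[-0.0, 0.0, 0.114], [-25, -24, 3], 0]
[[-0.0, 0.0, 0.114], [-28, -21, 3], 0]
[[0.0, 0.0, 0.114], [-30, -18, 3], 0]
[[0.0, 0.0, 0.114], [-32, -14, 3], 0]
[[0.0, 0.0, 0.114], [-34, -11, 4], 0]
[[0.0, 0.0, 0.114], [-35, -7, 3], 0]
[[0.0, 0.0, 0.114], [-35, -3, 4], 0]
[[0.0, 0.0, 0.114], [-35, 1, 3], 0]
[[0.0, 0.0, 0.114], [-35, 5, 4], 0]
[[0.0, 0.0, 0.114], [-34, 9, 3], 0]
[[0.0, 0.0, 0.114], [-33, 13, 4], 0]
[[0.0, 0.0, 0.114], [-31, 17, 3], 0]
[[0.0, 0.0, 0.114], [-29, 20, 4], 0]
[[0.0, 0.0, 0.114], [-27, 23, 3], 0]
[[0.0, 0.0, 0.114], [-24, 26, 4], 0]
[[0.0, 0.0, 0.114], [-21, 29, 3], 0]
[[0.0, 0.0, 0.114], [-17, 31, 4], 0]
[[0.0, 0.0, 0.113], [-14, 32, 3], 0]
[[0.0, 0.0, 0.114], [-10, 34, 4], 0]
[[0.0, 0.0, 0.113], [-6, 35, 3], 0]
[[0.0, 0.0, 0.114], [-2, 35, 4], 0]
[[0.001, 0.0, 0.113], [2, 35, 3], 0]
[[0.0, 0.001, 0.114], [6, 34, 4], 0]
```

{"method": "apply_moves", "body": {"steps": [[[0,0,0.11],[-23,-27,0],0],[[0,0,0.11],[-25,-24,0],0],[[0,0,0.11],[-28,-21,0],0],[[0,0,0.11],[-30,-18,0],0],[[0,0,0.11],[-32,-14,0],0],[[0,0,0.11],[-34,-11,0],0],[[0,0,0.11],[-35,-7,0],0],[[0,0,0.11],[-35,-3,0],0]], "squeeze": 20}}

```text
time_s: 1.1
tool_pos: [0.3079, 0.3271, 0.2451]
orientation: [[-0.346, 0.938, -0.0], [0.938, 0.346, -0.0], [-0.0, -0.0, -1.0]]
ft_force: [0.5, 0.2, 0.1]
gripper_width: 0.0004
gripper_force: 0.0
```

```bash
python3 - <<'E'
from h import *
st(); plan([-97,0,150],0,16)
E
```

```text
t 1.1 tip [-250.4  542.4  231.1] F [0.5 0.2 0.1] q [-67.   8.  15. 114.  -3.  58. -30.] w 0.0004 tilt 0.0
[[-0.0, 0.0, 0.116], [-35, 0, 5], 0]
[[-0.0, 0.0, 0.116], [-35, 4, 5], 0]
[[-0.0, 0.0, 0.116], [-34, 8, 5], 0]
[[0.0, 0.0, 0.115], [-33, 12, 5], 0]
[[0.0, 0.0, 0.116], [-32, 16, 5], 0]
[[0.0, 0.0, 0.115], [-30, 19, 5], 0]
[[0.0, 0.0, 0.116], [-27, 22, 5], 0]
[[0.0, 0.0, 0.115], [-24, 25, 5], 0]
[[0.0, 0.0, 0.116], [-21, 28, 5], 0]
[[0.0, 0.0, 0.115], [-18, 30, 5], 0]
[[0.0, 0.0, 0.116], [-14, 32, 5], 0]
[[0.0, 0.0, 0.115], [-11, 34, 5], 0]
[[0.0, 0.0, 0.116], [-6, 35, 5], 0]
[[0.0, 0.0, 0.115], [-2, 35, 5], 0]
[[0.0, 0.0, 0.116], [1, 36, 6], 0]
[[0.0, 0.0, 0.115], [6, 35, 5], 0]
```

{"method": "apply_moves", "body": {"steps": [[[0,0,0.116],[-35,0,0],0],[[0,0,0.116],[-35,4,0],0],[[0,0,0.116],[-34,8,0],0],[[0,0,0.116],[-33,12,0],0],[[0,0,0.116],[-32,16,0],0],[[0,0,0.116],[-30,19,0],0],[[0,0,0.116],[-27,22,0],0],[[0,0,0.116],[-24,25,0],0]]}}

```text
time_s: 2.1
tool_pos: [0.4047, 0.0635, 0.2452]
orientation: [[0.544, 0.839, -0.0], [0.839, -0.544, 0.0], [0.0, -0.0, -1.0]]
ft_force: [0.2, -0.5, -0.0]
gripper_width: 0.0003
gripper_force: 0.0
```

```bash
python3 - <<'E'
from h import *
st(); plan([-97,0,120],20,8)
E
```

```text
t 2.1 tip [-173.6  272.3  231.2] F [ 0.2 -0.5 -0. ] q [-48.   4.  34. 120.  -2.  57. -46.] w 0.0003 tilt 0.0
[[-0.02, 0.041, 0.114], [-22, 28, 14], 0]
[[-0.02, 0.04, 0.114], [-19, 30, 14], 0]
[[-0.02, 0.041, 0.114], [-16, 31, 14], 0]
[[-0.02, 0.04, 0.114], [-13, 33, 14], 0]
[[-0.02, 0.041, 0.114], [-10, 34, 14], 0]
[[-0.02, 0.04, 0.114], [-6, 34, 14], 0]
[[-0.02, 0.041, 0.114], [-3, 35, 14], 0]
[[-0.021, 0.04, 0.113], [1, 34, 16], 0]
```

{"method": "apply_moves", "body": {"steps": [[[-0.02,0.04,0.114],[-22,28,14],0],[[-0.02,0.04,0.114],[-19,30,14],0],[[-0.02,0.04,0.114],[-16,31,14],0],[[-0.02,0.04,0.114],[-13,33,14],0],[[-0.02,0.04,0.114],[-10,34,14],0],[[-0.02,0.04,0.114],[-6,34,14],0],[[-0.02,0.04,0.114],[-3,35,14],0],[[-0.02,0.04,0.114],[1,34,16],0]]}}

```text
time_s: 3.1
tool_pos: [0.4978, -0.2021, 0.1325]
orientation: [[0.938, 0.074, 0.338], [0.07, -0.997, 0.025], [0.339, 0.0, -0.941]]
ft_force: [0.9, 1.3, 0.2]
gripper_width: -0.0001
gripper_force: 0.0
```

```bash
python3 - <<'E'
from h import *
st(); c=shot('wrist','w1'); shot('scene','s1'); plan([-97,0,60],20,6)
a=cv2.imread('pics/w1.png'); b=cv2.imread('pics/s1.png')[120:312,60:316]
cv2.imwrite('pics/j1.png',cv2.resize(np.hstack([a,cv2.resize(b,(512,384))]),(800,300)))
E
```

```text
t 3.1 tip [-95.9   0.4 119.4] F [0.9 1.3 0.2] q [ -7.  20.  36. 127. -51.  28. -15.] w -0.0001 tilt 19.8
[[0.001, 0.001, -0.001], [-3, 0, 9], 0]
[[0.001, 0.001, -0.001], [-3, 0, 9], 0]
[[0.0, 0.001, -0.001], [-3, -1, 9], 0]
[[0.001, 0.001, -0.001], [-4, 0, 9], 0]
[[0.0, 0.0, -0.0], [-3, -1, 10], 0]
[[0.001, 0.001, -0.001], [-4, 0, 9], 0]
```

View pics/j1.png

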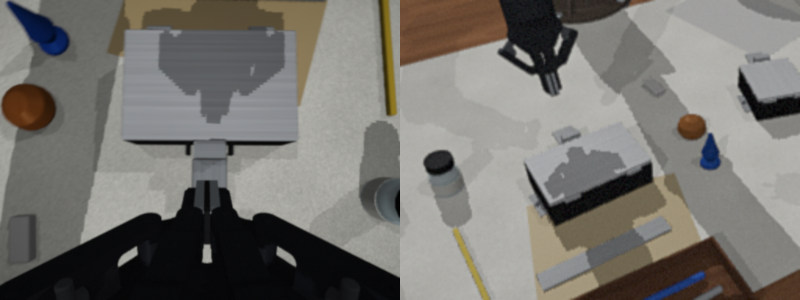

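The left half (wrist view) shows the closed fingertips at (207,185), in line with the tab. The catch is at (210,148) and everything is undisturbed. Descending now.

{"method": "apply_moves", "body": {"steps": [[[0,0,0],[-3,0,9],0],[[0,0,0],[-3,0,9],0],[[0,0,0],[-3,0,9],0],[[0,0,0],[-4,-1,9],0],[[0,0,0],[-4,0,9],0],[[0,0,0],[-4,0,9],0],[[0,0,0],[-2,0,5],0],[[0,0,0],[0,0,0],0]]}}

```text
time_s: 4.2
tool_pos: [0.4958, -0.1997, 0.0697]
orientation: [[0.938, 0.079, 0.337], [0.074, -0.997, 0.026], [0.338, 0.0, -0.941]]
ft_force: [-0.4, 0.4, 0.1]
gripper_width: -0.0002
gripper_force: 0.0
```

```bash
python3 - <<'E'
from h import *
st(); plan([-97,0,36],20,8)
E
```

```text
t 4.2 tip [-97.7   3.   56.6] F [-0.4  0.4  0.1] q [  3.  26.  24. 130. -67.  21.   1.] w -0.0002 tilt 19.8
[[-0.0, 0.001, 0.0], [-1, 0, 2], 0]
[[-0.0, 0.0, 0.001], [-1, 0, 3], 0]
[[-0.0, 0.001, 0.0], [-1, 1, 2], 0]
[[-0.0, 0.0, 0.001], [-1, 0, 3], 0]
[[-0.0, 0.001, 0.0], [-1, 1, 2], 0]
[[-0.0, 0.0, 0.001], [0, 0, 3], 0]
[[-0.0, 0.001, 0.0], [-1, 1, 2], 0]
[[-0.001, 0.0, 0.001], [0, 0, 3], 0]
```

Joints 5 and 6 are getting near their limits at this tilt, so I'll reduce the tilt to 8° while going down to just above the pad.

```bash
python3 - <<'E'
from h import *
plan([-97,0,46],8,4)
E
```

```text
[[-0.0, -0.051, 0.001], [0, 1, 3], 0]
[[-0.0, -0.051, 0.001], [0, 1, 2], 0]
[[-0.0, -0.052, 0.001], [0, 1, 3], 0]
[[-0.0, -0.051, 0.001], [1, 0, 2], 0]
```

{"method": "apply_moves", "body": {"steps": [[[0,-0.051,0],[0,1,3],0],[[0,-0.051,0],[0,1,2],0],[[0,-0.051,0],[0,1,3],0],[[0,-0.051,0.003],[1,0,2],0],[[0,0,0],[0,0,0],0]]}}

```text
time_s: 4.82
tool_pos: [0.5009, -0.2023, 0.0606]
orientation: [[0.987, 0.078, 0.141], [0.077, -0.997, 0.009], [0.141, 0.002, -0.99]]
ft_force: [-0.0, -0.4, 0.4]
gripper_width: -0.0004
gripper_force: 0.0
```

```bash
python3 - <<'E'
from h import *
st(); plan([-97,0,24],8,8)
E
```

```text
t 4.825 tip [-95.6  -0.1  46.8] F [-0.  -0.4  0.4] q [-10.  33.  40. 121. -47.  34. -22.] w -0.0004 tilt 8.1
[[0.0, -0.0, 0.0], [-1, 0, 3], 0]
[[0.0, -0.0, 0.0], [-1, 0, 3], 0]
[[0.0, -0.0, 0.0], [0, 0, 3], 0]
[[0.0, -0.0, 0.001], [-1, 0, 3], 0]
[[0.0, -0.0, 0.0], [0, 0, 3], 0]
[[0.0, -0.001, 0.001], [-1, 0, 2], 0]
[[0.001, -0.0, 0.0], [0, 0, 3], 0]
[[0.0, -0.001, 0.001], [-1, 0, 2], 0]
```

{"method": "apply_moves", "body": {"steps": [[[0,0,0],[-1,0,3],0],[[0,0,0],[0,0,3],0],[[0,0,0],[-1,0,3],0],[[0,0,0],[0,0,2],0],[[0,0,0],[-1,0,2],0],[[0,0,0],[0,0,2],0],[[0,0,0],[0,0,1],0]]}}

```text
time_s: 5.7
tool_pos: [0.4987, -0.2031, 0.044]
orientation: [[0.987, 0.075, 0.14], [0.074, -0.997, 0.01], [0.14, 0.0, -0.99]]
ft_force: [-3.8, -1.0, 4.5]
gripper_width: 0.0
gripper_force: 2.2
```

```bash
python3 - <<'E'
from h import *
st()
E
```

```text
t 5.7 tip [-97.9  -0.6  30.2] F [-3.8 -1.   4.5] q [ -9.  34.  38. 122. -49.  32. -20.] w 0.0 tilt 8.1
```

{"method": "apply_moves", "body": {"steps": [[[0,0,0],[0,0,1],0],[[0,0,0],[-1,0,1],0],[[0,0,0],[0,0,0],0],[[0,0,0],[0,0,0],0]]}}

```text
time_s: 6.2
tool_pos: [0.4987, -0.2031, 0.0422]
orientation: [[0.987, 0.075, 0.141], [0.074, -0.997, 0.01], [0.141, 0.001, -0.99]]
ft_force: [-1.4, -1.3, 4.6]
gripper_width: -0.0002
gripper_force: 2.1
```

```bash
python3 - <<'E'
from h import *
st(); shot('wrist','w2'); shot('scene','s2')
a=cv2.imread('pics/w2.png'); b=cv2.imread('pics/s2.png')[120:312,60:316]
cv2.imwrite('pics/j2.png',cv2.resize(np.hstack([a,cv2.resize(b,(512,384))]),(800,300)))
E
```

```text
t 6.2 tip [-97.9  -0.6  28.4] F [-1.4 -1.3  4.6] q [ -8.  34.  37. 122. -49.  32. -20.] w -0.0002 tilt 8.1
```

View pics/j2.png

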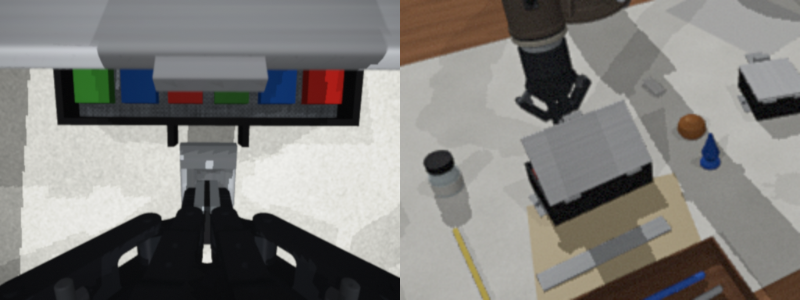

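The tab has released and the lid is up: its lip is at (210,72) in the wrist view, with the sample slides visible below. I'll back off up and away, then come in at the lip.

```bash
python3 - <<'E'
from h import *
plan([-112,0,120],8,8)
E
```

```text
[[0.0, -0.0, 0.0], [0, 0, -12], 0]
[[0.0, -0.0, 0.0], [0, 0, -12], 0]
[[0.0, -0.0, 0.0], [0, 0, -11], 0]
[[0.0, -0.0, 0.0], [0, 0, -12], 0]
[[0.0, -0.001, 0.0], [0, 0, -11], 0]
[[0.0, -0.0, 0.0], [0, 0, -12], 0]
[[0.0, -0.001, 0.0], [-1, 0, -11], 0]
[[0.001, -0.0, 0.0], [0, -1, -12], 0]
```

{"method": "apply_moves", "body": {"steps": [[[0,0,0],[0,0,-8],0],[[0,0,0],[0,0,-12],0],[[0,0,0],[0,0,-14],0],[[0,0,0],[0,0,-14],0],[[0,0,0],[0,0,-14],0],[[0,0,0],[0,0,-14],0],[[0,0,0],[0,0,-12],0],[[0,0,0],[0,-1,-4],0]]}}

```text
time_s: 7.3
tool_pos: [0.4856, -0.203, 0.134]
orientation: [[0.987, 0.075, 0.142], [0.074, -0.997, 0.01], [0.142, 0.001, -0.99]]
ft_force: [-0.4, 0.6, -0.4]
gripper_width: 0.0
gripper_force: 0.0
```

```bash
python3 - <<'E'
from h import *
st(); shot('scene','s3'); c=shot('wrist','w3'); W=cloud(c)
b=cv2.imread('pics/s3.png')[120:312,60:316]
cv2.imwrite('pics/j3.png',cv2.resize(np.hstack([cv2.imread('pics/w3.png'),cv2.resize(b,(512,384))]),(800,300)))
Q=(W-C)@Rc*1000; m=(np.abs(Q[...,1])<12)&(Q[...,2]>70)&(Q[...,0]>-60)&(Q[...,0]<60)
P=Q[m]; i=np.argsort(P[:,0])[::max(1,len(P)//15)]; print(P[i].round(0))
plan([-45,0,120],12,6)
E
```

```text
t 7.3 tip [-110.9    0.4  120.2] F [-0.4  0.6 -0.4] q [-17.  26.  49. 120. -37.  41. -30.] w 0.0 tilt 8.2
[[-22.   1. 137.]
 [-20.   8. 135.]
 [-19.  -4. 136.]
 [-18.   2. 138.]
 [-16.   9. 137.]
 [-14. -11. 134.]
 [-12. -11. 133.]
 [-10.  10. 133.]
 [ -8.   4. 131.]
 [ -5.   8. 128.]
 [ -2.   0. 125.]
 [  1.  -8. 121.]
 [  4.  -8. 117.]
 [  8.   1. 113.]
 [ 12. -10. 108.]
 [ 16.  11. 103.]]
[[0.0, 0.011, 0.0], [11, 0, 1], 0]
[[0.0, 0.011, 0.0], [11, 0, 2], 0]
[[0.0, 0.011, 0.0], [11, 0, 2], 0]
[[0.0, 0.012, 0.0], [10, 0, 2], 0]
[[0.0, 0.011, 0.0], [11, 0, 2], 0]
[[0.0, 0.012, 0.0], [10, 1, 2], 0]
```

View pics/j3.png

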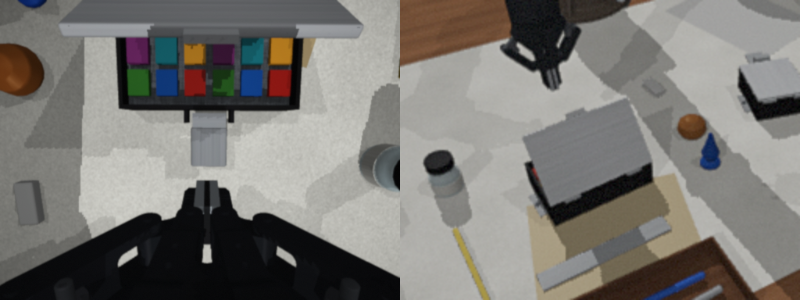

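The wrist view shows the lid held half open with its lip near (210,30) and the fingertips in front at (207,185). In the point cloud the lip is at case x = -22 mm, z = 137 mm, as predicted. Moving in now.

{"method": "apply_moves", "body": {"steps": [[[0,0.012,0],[11,0,2],0],[[0,0.012,0],[11,0,2],0],[[0,0.012,0],[11,0,2],0],[[0,0.012,0],[11,0,2],0],[[0,0.012,0],[11,0,2],0],[[0,0.012,0],[10,0,2],0]]}}

```text
time_s: 8.15
tool_pos: [0.5521, -0.1979, 0.1324]
orientation: [[0.974, 0.075, 0.212], [0.074, -0.997, 0.015], [0.213, 0.001, -0.977]]
ft_force: [0.1, -0.4, -0.2]
gripper_width: -0.0002
gripper_force: 0.0
```

```bash
python3 - <<'E'
from h import *
st(); plan([5,0,132],15,8)
E
```

```text
t 8.15 tip [-43.2   0.6 118.7] F [ 0.1 -0.4 -0.2] q [-15.  29.  45. 115. -42.  40. -29.] w -0.0002 tilt 12.3
[[0.0, 0.006, 0.0], [6, 0, 0], 0]
[[0.0, 0.006, 0.0], [6, 0, 0], 0]
[[0.0, 0.006, 0.0], [6, 0, 0], 0]
[[0.0, 0.006, 0.0], [6, 0, 0], 0]
[[0.0, 0.006, 0.0], [6, 0, 0], 0]
[[0.0, 0.006, 0.0], [6, 0, -1], 0]
[[0.0, 0.006, 0.0], [7, 0, 0], 0]
[[0.0, 0.006, 0.0], [6, 1, -1], 0]
```

{"method": "apply_moves", "body": {"steps": [[[0,0.006,0],[6,0,0],0],[[0,0.006,0],[6,0,0],0],[[0,0.006,0],[6,0,0],0],[[0,0.006,0],[6,0,0],0],[[0,0.006,0],[6,0,0],0],[[0,0.006,0],[6,0,0],0],[[0,0.006,0],[6,0,0],0],[[0,0.006,0],[6,0,0],0]]}}

```text
time_s: 9.15
tool_pos: [0.5983, -0.1944, 0.1436]
orientation: [[0.963, 0.075, 0.258], [0.073, -0.997, 0.019], [0.259, 0.001, -0.966]]
ft_force: [-0.4, 0.2, 1.6]
gripper_width: 0.0002
gripper_force: 0.4
```

```bash
python3 - <<'E'
from h import *
st(); plan([50,0,142],17,8)
E
```

```text
t 9.15 tip [  3.8   0.6 130.1] F [-0.4  0.2  1.6] q [-15.  30.  44. 111. -44.  41. -30.] w 0.0002 tilt 15.0
[[0.0, 0.004, 0.0], [6, 0, 0], 0]
[[0.0, 0.004, 0.0], [6, 0, 0], 0]
[[0.0, 0.004, 0.0], [6, 0, 0], 0]
[[0.0, 0.005, 0.0], [6, 0, 0], 0]
[[0.0, 0.004, 0.0], [6, 0, 0], 0]
[[0.0, 0.005, 0.0], [6, 0, 0], 0]
[[0.0, 0.004, 0.0], [6, 0, 1], 0]
[[0.0, 0.005, 0.0], [5, 1, 0], 0]
```

```bash
python3 - <<'E'
from h import *
shot('scene','s4'); shot('wrist','w4')
b=cv2.imread('pics/s4.png')[120:312,60:316]
cv2.imwrite('pics/j4.png',cv2.resize(np.hstack([cv2.imread('pics/w4.png'),cv2.resize(b,(512,384))]),(800,300)))
st()
E
```

```text
t 9.25 tip [  4.1   0.6 130.2] F [-0.1  0.3  0.1] q [-15.  30.  44. 111. -44.  41. -30.] w 0.0002 tilt 15.0
```

View pics/j4.png

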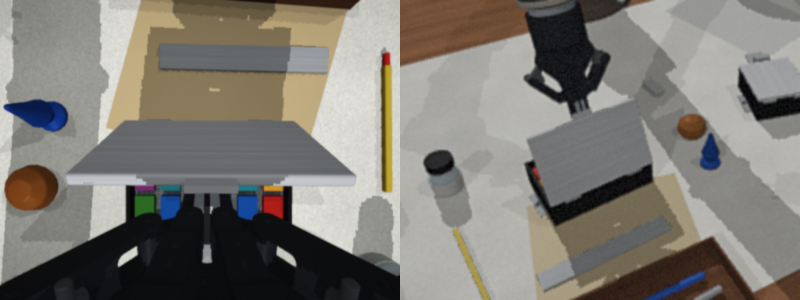

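The lid has swung up to about 1.2 rad. Its front edge is at row 180 in the wrist view, with the fingertips just in front and under it at the middle. Pushing on.

{"method": "apply_moves", "body": {"steps": [[[0,0.004,0],[6,0,0],0],[[0,0.004,0],[6,0,0],0],[[0,0.004,0],[6,0,0],0],[[0,0.004,0],[6,0,0],0],[[0,0.004,0],[6,0,0],0],[[0,0.004,0],[6,0,1],0],[[0,0.004,0],[6,0,1],0],[[0,0.004,0],[6,0,1],0]]}}

```text
time_s: 10.25
tool_pos: [0.6452, -0.1909, 0.1537]
orientation: [[0.954, 0.075, 0.289], [0.072, -0.997, 0.021], [0.289, 0.0, -0.957]]
ft_force: [-0.9, 0.2, -0.3]
gripper_width: 0.0005
gripper_force: 0.2
```

```bash
python3 - <<'E'
from h import *
st(); plan([72,0,143],17,5)
E
```

```text
t 10.25 tip [ 51.2   0.6 140.3] F [-0.9  0.2 -0.3] q [-15.  32.  44. 106. -46.  42. -32.] w 0.0005 tilt 16.8
[[0.0, 0.001, 0.0], [4, 0, 1], 0]
[[0.0, 0.001, 0.0], [4, 0, 1], 0]
[[0.0, 0.0, 0.0], [4, 0, 1], 0]
[[0.0, 0.001, 0.0], [4, 0, 0], 0]
[[0.0, 0.0, 0.0], [5, 1, 1], 0]
```

{"method": "apply_moves", "body": {"steps": [[[0,0,0],[4,0,1],0],[[0,0,0],[4,0,1],0],[[0,0,0],[4,0,1],0],[[0,0,0],[4,0,1],0],[[0,0,0],[0,0,0],0],[[0,0,0],[0,0,0],0]]}}

```text
time_s: 11.0
tool_pos: [0.6611, -0.1897, 0.1545]
orientation: [[0.955, 0.075, 0.288], [0.072, -0.997, 0.021], [0.289, 0.0, -0.957]]
ft_force: [-0.3, -0.2, 0.4]
gripper_width: -0.0003
gripper_force: 0.0
```

```bash
python3 - <<'E'
from h import *
st(); shot('scene','s5'); shot('wrist','w5')
b=cv2.imread('pics/s5.png')[120:312,60:316]
cv2.imwrite('pics/j5.png',cv2.resize(np.hstack([cv2.imread('pics/w5.png'),cv2.resize(b,(512,384))]),(800,300)))
E
```

```text
t 11.0 tip [ 67.1   0.5 141.1] F [-0.3 -0.2  0.4] q [-15.  33.  44. 104. -46.  43. -33.] w -0.0003 tilt 16.8
```

View pics/j5.png

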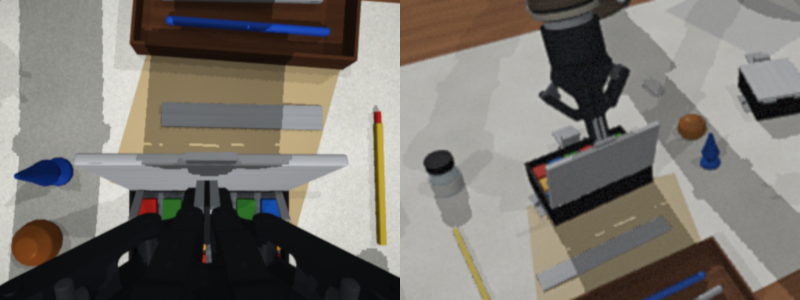

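The lid is past upright: the wrist view now shows its inner face below its top edge at row 160. There is no force on the fingers. I'll wait briefly, then draw back and up.

{"method": "apply_moves", "body": {"steps": [[[0,0,0],[0,0,0],0],[[0,0,0],[0,0,0],0],[[0,0,0],[-8,0,-4],0],[[0,0,0],[-15,0,-8],0],[[0,0,0],[-20,0,-14],0],[[0,0,0],[-20,0,-18],0],[[0,0,0],[-20,0,-18],0],[[0,0,0],[-10,0,-10],0]]}}

```text
time_s: 12.1
tool_pos: [0.5497, -0.1983, 0.1972]
orientation: [[0.955, 0.074, 0.289], [0.07, -0.997, 0.022], [0.29, -0.0, -0.957]]
ft_force: [0.3, 0.6, -1.0]
gripper_width: -0.0002
gripper_force: 0.0
```

{"method": "apply_moves", "body": {"steps": [[[0,0,0],[-10,0,-10],0],[[0,0,0],[-10,0,-10],0],[[0,0,0],[0,0,0],0],[[0,0,0],[0,0,0],0],[[0,0,0],[0,0,0],0],[[0,0,0],[0,0,0],0]]}}

```text
time_s: 12.85
tool_pos: [0.5269, -0.1997, 0.2096]
orientation: [[0.955, 0.075, 0.288], [0.072, -0.997, 0.021], [0.289, 0.001, -0.957]]
ft_force: [-1.1, -1.3, -0.4]
gripper_width: 0.0001
gripper_force: 0.0
```

```bash
python3 - <<'E'
from h import *
st(); shot('scene','s6'); c=shot('wrist','w6'); W=cloud(c)
b=cv2.imread('pics/s6.png')[120:312,60:316]
cv2.imwrite('pics/j6.png',cv2.resize(np.hstack([cv2.imread('pics/w6.png'),cv2.resize(b,(512,384))]),(800,300)))
Q=(W-C)@Rc*1000; m=(np.abs(Q[...,1])<70)&(Q[...,2]>75)&(Q[...,0]>30)&(Q[...,0]<130)
P=Q[m]; print(len(P)); k=np.polyfit(P[:,2],P[:,0],1); print('lid angle',np.pi/2+np.arctan(k[0]),'top',P[:,2].max())
E
```

```text
t 12.85 tip [-67.4   0.6 196.2] F [-1.1 -1.3 -0.4] q [-21.  18.  51. 117. -35.  42. -33.] w 0.0001 tilt 16.8
15013
lid angle 1.9020253745402624 top 153.23565181081645
```

View pics/j6.png

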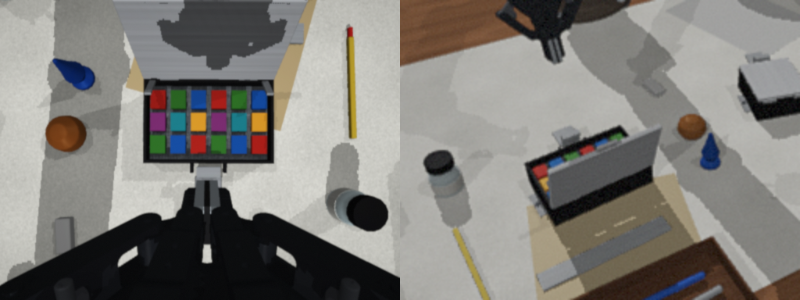

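The lid now rests at its stop, measured at 1.90 rad. The gripper is clear, the narrow case is shut at (770,85) and the loose items have not moved. Handing in.

```bash
python3 -c "
from station import manip
print(manip.close_job())"
```

```text
the job is handed in; nothing more can be done
None
```

The wide case is open: its lid rests by itself at the stop (measured 1.90 rad), the narrow case is still shut, nothing else looks moved, and I handed the job in at about 13 s with the robot clear.

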